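Tag out the bench grinder and hold its wheel guard open

ROBOT

A 6-joint arm with a two-finger parallel gripper is mounted at the origin on the work surface. World frame = base frame: x ahead of the robot, y to its left, z up, the work surface at z = 0. Lengths are in m, angles in rad, forces in N, time in s.
With the tool pointing down it reaches from about 0.3 to 0.875 m from the base axis. Payload 6.4 kg.
Tool frame: the origin (TCP) lies midway between the tips of the shut fingers; the grasp point (between the pads) lies 19 mm behind it (grasp_offset is the distance from the TCP to the grasp point, in m); z points along the fingers, y is the line along which they close (so a half turn about z gives the same grasp; the last joint's range is limited). The gripper opens to 85 mm and grips with 20 to 120 N. Pads are 22 mm wide; open, the fingers measure 114 mm over their backs; the gripper's body (76 mm by 85 mm) begins 54 mm behind the grasp point. The pads swing forward as they close: fully open they stand 13 mm farther back than shut.
Start: joints at [1.072, 0.181, 1.607, -0, 1.354, -0.206], TCP at [0.166, 0.551, 0.231] pointing down, gripper open.
Joint ranges: [-2.99, 2.99], [-0.89, 2.07], [0.3, 2.58], [-1.14, 4.28], [0, 2.63], [-3.12, 3.12]. Speed limits (rad/s): [2.57, 2.57, 3.01, 3.14, 3.14, 3.14].

INTERFACE

Orientations are given as a unit quaternion [w, x, y, z].
In Python, from bench import * gives the robot as it stands. The module is installed in compiled form; this text tells all that it offers.
- The arm moves only by the tool servo_tool, never from a script. Its argument "commands" is text: rows parted by semicolons, each of 7 numbers parted by spaces: the turn, a rotation vector about the tool's x, y, z in rad, then the shift along the tool's x, y, z in mm, then the opening, from 0 (shut) to 1 (fully open). In form: wx wy wz dx dy dz claw; .... A call has 1 to 5 rows; each row shifts and turns the commanded pose from where the row before left it, along the tool's axes as they then stand; what a row does not reach is not made up. A row lasts 1/8 s, in which the tool goes at most 62.5 mm and 10.7 degrees, less where a joint would pass 70% of its speed; a pose out of reach is approached as far as the arm can. A call with a gripper value outside its range is refused whole. The fingers move at their own pace and stop on an object; the grip force is fixed at half the most. Time passes only in rows, so rows that do not move let the fingers close. It gives the time, the measured TCP pose, the force, the opening and the grip force at its end, in the units of the state.
- get_obs(): the state, without advancing time (a new reading comes with each control period).
- camera(name): name is "scene" or "top" or "wrist"; returns the picture (420x560x3 uint8, blue, green, red); there is no depth.
- calibration(name): a dict with "fx", "fy", "cx", "cy" (pixels), "R" (3x3) and "t" (3): a world point X has camera coordinates R X + t. Camera axes: x right, y down, z forward; pixel columns grow to the right and rows downward; lengths in m; the calibration is good to about 2 mm. A picture is of the moment at which its call begins: read the wrist's pose just before it. calibration takes no time and is no camera call; for the wrist camera it gives the pose at the moment of the call.
- hand_in(): hands the job in; it is judged then, once.
The state is a dict: "time_s": time; "q": joint angles; "dq": joint speeds; "joint_efforts": joint torques, N m; "eef_pos": TCP position; "eef_rot": TCP orientation; "wrist_force": force on the tool from outside, world axes, zero at the start; "torque": the same for the moment, N m; "opening": opening from 0.0 (shut) to 1.0 (fully open); "grasp_force": force on a finger pad.
Only numpy, scipy, OpenCV 4.12 (cv2) and the standard library are available. Lean on these libraries where they do the work, as an engineer would, in place of code of your own. Each camera call takes 0.05 s, during which the arm holds its last target. There are 200 camera calls.

TASK

Get the bench grinder ready for a look at its wheel: first take the tag plate out of the slotted wood block, hang it by its hole on the peg of the switch post and let go of it. Then grip the bar of the spring-loaded wheel guard, swing the guard open to 45 degrees and finish while still holding it there, steady, because it snaps shut when released. Leave the other things on the bench where they are.

Things in the scene. Friction and masses are not known exactly. Their poses are not given: they have to be found in the camera images.
- tag_center (a point): centre of the tag: a bare aluminium plate 7 mm thick (its x axis is the plate's normal), 60 mm wide (y), 120 mm high (z up), 100 to 170 g, loose. It starts upright in the slot of the wood block (slot 9 mm wide and 28 mm deep, its floor 12 mm above the bench), so its top edge is about 132 mm above the bench and its upper 92 mm stand free. Either face may be the front.
- tag_hole (a point): centre of the round through hole in the tag, 30 mm in diameter, 5 mm above the tag's centre, thus 55 mm below its top edge (40 mm of solid plate lie above the hole). Same axes as the tag.
- block: wood block with the slot, fixed to the bench, 80 x 90 mm and 40 mm high; origin at the centre of its underside; the slot runs along its y axis through the middle. It stands in one of two places.
- peg_mid (a point): point on the centre line of the peg, 35 mm in front of the switch box's face: a level round steel peg, 8 mm in diameter, that sticks out along this frame's -x axis (roughly towards the robot) 165 mm above the bench. From this point the level part goes on 28 mm towards the tip; the last 11 mm rise by 7 mm (the upturned end is 43 mm from this point, its highest point 11 mm above the centre line). The tag hangs here with its normal along the peg.
- post: switch post, fixed to the bench: foot plate 110 x 120 mm, grey switch box 60 mm (x) x 100 mm (y), whose top is 172 mm above the bench and whose front (-x) carries the peg; origin at the centre of its underside, x axis pointing away from the peg.
- guard_bar (a point): centre of the guard's grip bar: round steel bar 12 mm in diameter, 84 mm long along this frame's y axis, level, carried at its two ends by thin stems 8 mm in diameter, free all round between them. Guard shut, it lies 225 mm above the bench, above the front of the guard, with at least 40 mm free below it. This frame turns with the guard.
- guard_hinge (a point): point on the guard's level hinge axis (this frame's y axis), behind the wheel (away from the robot), 120 mm above the bench. Guard shut, the bar lies 170 mm in front of it (along -x of the grinder) and 105 mm above it. The bar's centre moves about this point in a circle of radius 200 mm, up and then back, away from the robot.
- guard (a joint): opening angle of the wheel guard in rad: 0 shut, grows as the bar goes up and back, stop at 1.5; 45 degrees is 0.785. A spring and its weight (0.5 kg) pull it shut with about 3 N at the bar over the whole way.
- grinder: red bench grinder, fixed to the bench: origin on the bench below the centre of the grinding wheel (140 mm in diameter, axis 120 mm up, along y). Steel guard 54 mm wide over the upper half of the wheel, outer radius 83 mm; motor, 124 mm in diameter, and drum reach 345 mm along -y. -x is the operator's side.
- jar: bystander: jar 66 mm in diameter, 85 mm high, origin at the centre of its underside; in the one of the two places where the block is not
- hammer: bystander: hammer about 280 mm long lying on the bench
- wrench: bystander: wrench 180 mm long lying on the bench
- flange: bystander: steel ring 68 mm in diameter, 14 mm high
- vblock: bystander: steel vee block 60 x 45 mm, 38 mm high
- screwdriver: bystander: screwdriver 200 mm long lying on the bench behind
- mug: bystander: mug 76 mm in diameter, 85 mm high
Mind the look-alikes: they are no part of the job. Of the things shaped like the part that bears tag_center, the aluminium one is meant.

How it is judged:
By the outcome, as a careful person would: the job done as asked, in the order asked, and still so for the second after the job is handed in, while the arm keeps its last pose, push and grip.
It also fails if it takes over 64 s, if anything falls off the work surface, if the arm or the gripper's body presses on something with over 40 N, if the wrist force passes 120 N, or if a joint passes its speed limit or range.

## Working session

There is one attempt and no reset: what is moved stays moved. The work goes in short steps, Python scripts to look and compute and a tool call to move; the robot and the scene stay as the last step left them, time stands still between calls to the robot, and variables do not carry over. Pictures are saved under pics/ and viewed, at most 10 in all, crops included, and the job is handed in when it is done.

Besides the shell and the picture viewer there is one more tool, called after "Emit:" in YAML: its name, and indented under it one key for each argument. servo_tool: Moves the arm, as the interface text tells. Its arguments: {"type":"object","properties":{"commands":{"type":"string"}},"required":["commands"]}

```bash
mkdir -p pics; python3 - <<'E'
from bench import *
import cv2,numpy as np
o=get_obs();print({k:np.round(v,3) for k,v in o.items()})
for n in("scene","top"):
    cv2.imwrite(f"pics/{n}0.png",camera(n)); c=calibration(n);print(n,c)
E
```

```text
{'time_s': np.float64(0.0), 'q': array([ 1.072,  0.182,  1.608, -0.   ,  1.354, -0.206]), 'dq': array([ 0.   ,  0.001,  0.001, -0.001,  0.   ,  0.001]), 'joint_efforts': array([ 1.0000e-03, -4.4488e+01, -3.5134e+01, -0.0000e+00,  9.0000e-03,
       -0.0000e+00]), 'eef_pos': array([0.166, 0.55 , 0.23 ]), 'eef_rot': array([-0.   ,  0.146,  0.989, -0.001]), 'wrist_force': array([-0.481, -0.008,  0.797]), 'torque': array([-0.001, -0.002, -0.039]), 'grasp_force': np.float64(0.0), 'opening': np.float64(0.997)}
scene {'fx': 424.89683447666107, 'fy': 424.89683447666107, 'cx': 278.81769161777726, 'cy': 214.29700488682138, 'R': array([[ 0.65567206,  0.75493787,  0.01276543],
       [ 0.45883714, -0.38496442, -0.8007939 ],
       [-0.59963541,  0.53091544, -0.59880395]]), 't': array([-0.44034616, -0.08826052,  1.53552523])}
top {'fx': 454.6101304911537, 'fy': 454.6101304911537, 'cx': 278.95786064608774, 'cy': 211.69538306280467, 'R': array([[ 0.00298183, -0.9999143 , -0.0127478 ],
       [-0.99573435, -0.00179329, -0.09224908],
       [ 0.09221832,  0.01296849, -0.99565436]]), 't': array([0.10692743, 0.5417687 , 1.3361393 ])}
```

View pics/scene0.png

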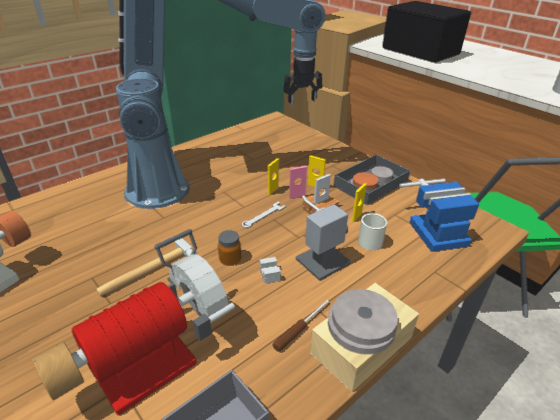

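View pics/top0.png

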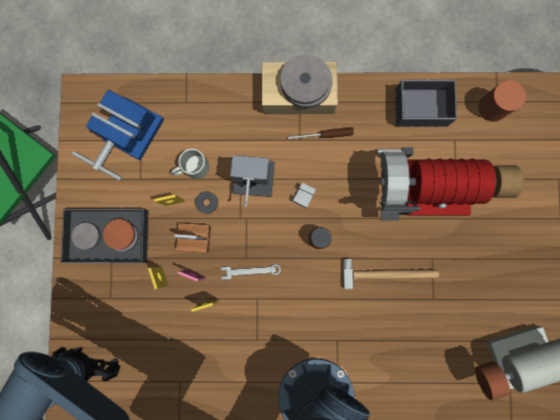

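Candidates in scene picture: yellow plates (273,177), (317,172), (360,203), pink plate (298,182), grey plate (322,188). The grey one stands in the slotted block (top view 187,237) and is bare aluminium, so it fits. Post at top (250,170), with its peg pointing down the image; grinder guard at top (395,178). I'll confirm with an enlarged crop.

```bash
python3 - <<'E'
import cv2,numpy as np
s=cv2.imread("pics/scene0.png");t=cv2.imread("pics/top0.png")
a=cv2.resize(s[150:280,260:390],(400,400),interpolation=3)
b=cv2.resize(t[140:260,150:290],(400,343),interpolation=3)
c=cv2.resize(s[220:340,140:260],(400,400),interpolation=3)[:257]
d=cv2.resize(t[140:230,370:510],(400,257),interpolation=3)
im=np.zeros((600,800,3),np.uint8)
im[:343,:400]=a[:343];im[:343,400:]=b;im[343:,:400]=c;im[343:,400:]=d
cv2.imwrite("pics/crop1.png",im)
E
```

```text
(no output)
```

View pics/crop1.png

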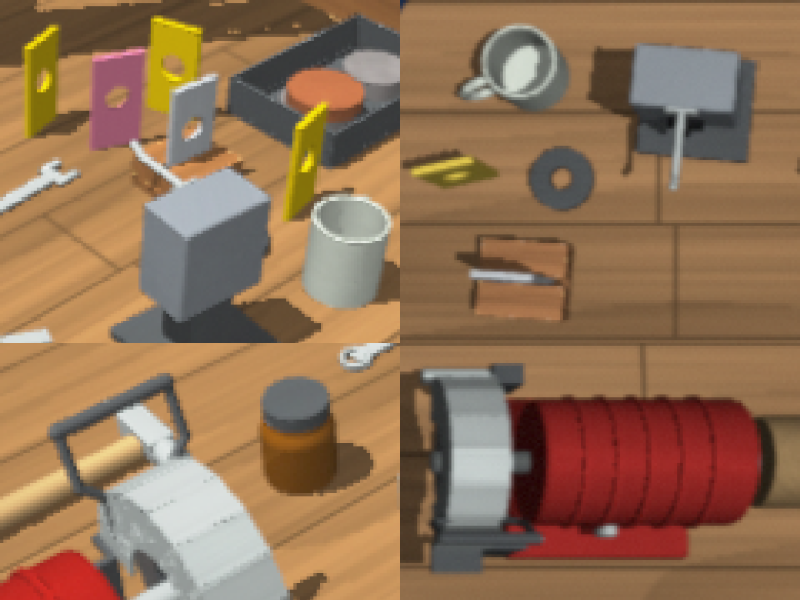

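Confirmed: the grey aluminium plate with the round hole stands in the wood block (scene ~322,188); the others are yellow or pink on the bench. Now locating tag, peg, bar and block.

```bash
cat >h.py <<'E'
from bench import *
import numpy as np,cv2
from scipy.spatial.transform import Rotation as Rt
def ray(c,u,v):
    R=np.array(c["R"]);t=np.array(c["t"])
    return -R.T@t, R.T@np.array([(u-c["cx"])/c["fx"],(v-c["cy"])/c["fy"],1])
def onz(c,u,v,z):
    o,d=ray(c,u,v);return o+d*(z-o[2])/d[2]
def proj(c,X):
    p=np.array(c["R"])@X+c["t"];return np.array([c["fx"]*p[0]/p[2]+c["cx"],c["fy"]*p[1]/p[2]+c["cy"]])
def rot(o): return Rt.from_quat(np.roll(o["eef_rot"],-1))
E
python3 - <<'E'
from h import *
np.set_printoptions(precision=4,suppress=True)
t=calibration("top");s=calibration("scene")
B=lambda u,v:(150+(u-400)/2.857,140+v/2.857)
D=lambda u,v:(370+(u-400)/2.857,140+(v-343)/2.857)
A=lambda u,v:(260+u*.325,150+v*.325)
C=lambda u,v:(140+u*.3,220+(v-343)*.3)
print("tag top L,R",onz(t,*B(470,273),.132),onz(t,*B(535,279),.132))
print("block",[onz(t,*B(*p),.04) for p in((478,237),(573,242),(567,320),(474,315))])
print("peg root,tip",onz(t,*B(679,110),.165),onz(t,*B(675,187),.172))
print("box top corners",[onz(t,*B(*p),.172) for p in((636,45),(740,52),(737,113),(631,105))])
print("bar L,R top",onz(t,*D(443,533),.225),onz(t,*D(543,538),.225))
print("bar scene",onz(s,*C(55,432),.225),onz(s,*C(168,379),.225))
print("tag scene top L,R",onz(s,*A(170,90),.132),onz(s,*A(216,76),.132))
print("peg scene tip",onz(s,*A(133,143),.174))
E
```

```text
tag top L,R [0.4651 0.3945 0.132 ] [0.4595 0.3316 0.132 ]
block [array([0.5061, 0.4095, 0.04  ]), array([0.5011, 0.3106, 0.04  ]), array([0.4206, 0.3154, 0.04  ]), array([0.4254, 0.4117, 0.04  ])]
peg root,tip [0.6188 0.1915 0.165 ] [0.5446 0.194  0.172 ]
box top corners [array([0.6798, 0.2323, 0.172 ]), array([0.6731, 0.1337, 0.172 ]), array([0.6148, 0.1362, 0.172 ]), array([0.6223, 0.2363, 0.172 ])]
bar L,R top [ 0.5368 -0.1649  0.225 ] [ 0.5325 -0.2538  0.225 ]
bar scene [ 0.5353 -0.2472  0.225 ] [ 0.5353 -0.1597  0.225 ]
tag scene top L,R [0.4602 0.3357 0.132 ] [0.4716 0.3929 0.132 ]
peg scene tip [0.5494 0.1949 0.174 ]
```

Emit:
servo_tool:
  commands: "0 0 0.17 0 0 -5 1;0 0 0.17 0 0 -5 1;0 0 0.17 0 0 -5 1;0 0 0.17 0 0 -5 1;0 0 0.17 0 0 -5 1"

```text
time_s: 0.72
eef_pos: [0.1658, 0.5502, 0.2559]
eef_rot: [0.0, 0.543, 0.84, -0.001]
wrist_force: [0.1, -0.3, -0.7]
opening: 0.997
grasp_force: 0.0
```

Emit:
servo_tool:
  commands: "0 0 0.17 0 0 0 1;0 0 0.17 0 0 0 1;0 0 0.17 0 0 0 1;0 0 0 -25 50 0 1;0 0 0 -25 50 0 1"

```text
time_s: 1.35
eef_pos: [0.2618, 0.4919, 0.2558]
eef_rot: [0.0, 0.735, 0.678, -0.0]
wrist_force: [1.2, -0.2, 0.5]
opening: 0.997
grasp_force: 0.0
```

Emit:
servo_tool:
  commands: "0 0 0 -25 50 0 1;0 0 0 -25 50 0 1;0 0 0 -25 50 0 1;0 0 0 -25 40 0 1;0 0 0 0 0 0 1"

```text
time_s: 1.98
eef_pos: [0.445, 0.375, 0.2556]
eef_rot: [0.0, 0.737, 0.676, -0.0]
wrist_force: [-0.9, -0.9, 0.1]
opening: 1.0
grasp_force: 0.0
```

```bash
python3 - <<'E'
from h import *
np.set_printoptions(precision=4,suppress=True)
o=get_obs();print(o["time_s"],o["eef_pos"],o["q"]);print(rot(o).as_matrix())
c=calibration("wrist");print(c["R"],-c["R"].T@c["t"])
print(proj(c,np.array([.463,.363,.132])))
cv2.imwrite("pics/w1.png",camera("wrist"))
E
```

```text
1.975 [0.445  0.375  0.2556] [ 0.4967  0.1771  1.5616 -0.0007  1.4038  0.5835]
[[ 0.0866  0.9962 -0.0004]
 [ 0.9962 -0.0866 -0.001 ]
 [-0.001  -0.0004 -1.    ]]
[[ 0.9962 -0.0869 -0.0005]
 [-0.082  -0.9418  0.3259]
 [-0.0288 -0.3247 -0.9454]] [0.4517 0.4584 0.3983]
[298.4112 210.9801]
```

View pics/w1.png

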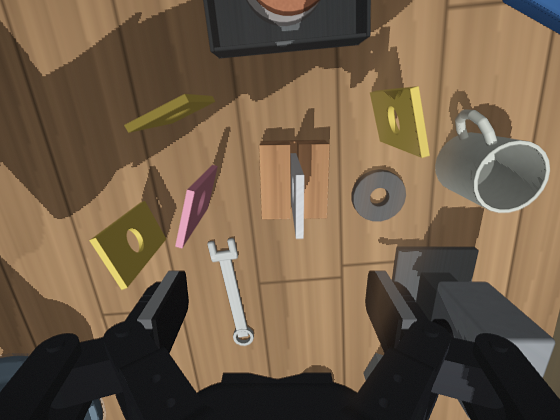

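Wrist picture: the tag's bright top edge runs (300,178)–(300,238), parallel to the picture's columns, so the tool yaw already matches; yellow and pink plates lie clear to the sides.

```bash
python3 - <<'E'
from h import *
np.set_printoptions(precision=4,suppress=True)
o=get_obs();c=calibration("wrist")
im=camera("wrist");g=im[170:245,285:315].astype(int)
m=(g.min(2)>170);ys,xs=np.nonzero(m)
print(m.sum(),ys.min()+170,ys.max()+170)
for r in (185,200,215,230):
    x=np.nonzero(im[r,285:315].min(1)>170)[0]+285
    if len(x):print(r,x.min(),x.max(),onz(c,x.mean(),r,.132))
a=onz(c,300,ys.min()+170,.132);b=onz(c,300,ys.max()+171,.132);print(a,b,np.linalg.norm(a-b))
ct=(a+b)/2; d=ct-o["eef_pos"]; print(ct,"tool shift mm",rot(o).inv().apply(d)*1000)
E
```

```text
521 176 239
185 294 305 [0.4648 0.3882 0.132 ]
200 298 305 [0.4647 0.3744 0.132 ]
215 298 305 [0.4639 0.3602 0.132 ]
230 298 305 [0.463  0.3456 0.132 ]
[0.4647 0.3963 0.132 ] [0.461  0.3357 0.132 ] 0.06073669136319204
[0.4629 0.366  0.132 ] tool shift mm [ -8.4918  20.4328 123.5893]
```

Emit:
servo_tool:
  commands: "0 0 -0.025 -7 20 0 0.5;0 0 0 0 0 40 0.5;0 0 0 0 0 40 0.5;0 0 0 0 0 0 0.5;0 0 0 0 0 0 0.5"

```text
time_s: 2.7
eef_pos: [0.462, 0.3698, 0.1779]
eef_rot: [0.0, 0.726, 0.687, 0.001]
wrist_force: [-0.2, 1.0, 0.2]
opening: 0.503
grasp_force: 0.0
```

```bash
python3 - <<'E'
from h import *
np.set_printoptions(precision=4,suppress=True)
o=get_obs();c=calibration("wrist");print(o["eef_pos"],o["opening"])
im=camera("wrist");cv2.imwrite("pics/w2.png",im)
E
```

```text
[0.462  0.3698 0.1779] 0.5031523797195142
```

View pics/w2.png

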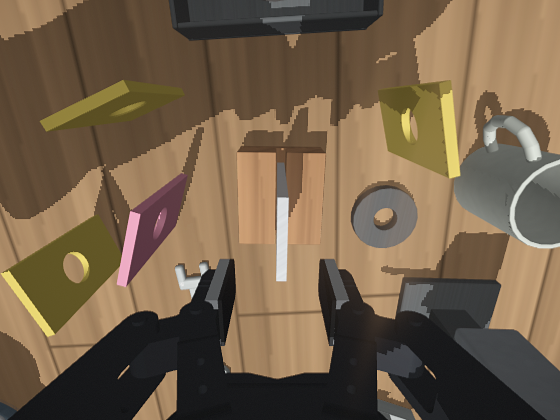

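The tag's top edge now runs (283,197)–(281,280), in line with the picture's columns and midway between the fingers (cols 235 and 322).

```bash
python3 - <<'E'
from h import *
np.set_printoptions(precision=4,suppress=True)
o=get_obs();c=calibration("wrist");a=onz(c,283,197,.132);b=onz(c,281.5,281,.132)
print(a,b,rot(o).inv().apply((a+b)/2-o["eef_pos"])*1000)
E
```

```text
[0.4677 0.3959 0.132 ] [0.4636 0.3354 0.132 ] [-4.1423  3.1459 46.5039]
```

Emit:
servo_tool:
  commands: "0 0 0 -4 3 30 0.5;0 0 0 0 0 30 0.5;0 0 0 0 0 17 0.5;0 0 0 0 0 0 0.5;0 0 0 0 0 0 0"

```text
time_s: 3.38
eef_pos: [0.4658, 0.3652, 0.1009]
eef_rot: [0.0, 0.727, 0.687, 0.001]
wrist_force: [0.3, 0.5, 0.2]
opening: 0.3
grasp_force: 0.0
```

Emit:
servo_tool:
  commands: "0 0 0 0 0 0 0;0 0 0 0 0 0 0;0 0 0 0 0 0 0;0 0 0 0 0 0 0;0 0 0 0 0 0 0"

```text
time_s: 4.0
eef_pos: [0.4658, 0.3651, 0.1009]
eef_rot: [0.0, 0.727, 0.687, 0.001]
wrist_force: [-0.8, 0.0, 6.5]
opening: 0.068
grasp_force: 59.5
```

Emit:
servo_tool:
  commands: "0 0 0 0 0 -20 0;0 0 0 0 0 -35 0;0 0 0 0 0 -35 0;0 0 0 0 0 -35 0;0 0 0 0 0 0 0"

```text
time_s: 4.62
eef_pos: [0.4666, 0.3655, 0.2289]
eef_rot: [0.001, 0.727, 0.687, 0.004]
wrist_force: [0.1, -0.0, -0.8]
opening: 0.071
grasp_force: 59.0
```

Emit:
servo_tool:
  commands: "0 0 0 -40 12 0 0;0 0 0 -42 12 0 0;0 0 0 -42 12 0 0;0 0 0 -42 12 0 0;0 0 0 0 0 0 0"

```text
time_s: 5.25
eef_pos: [0.5032, 0.1934, 0.2233]
eef_rot: [-0.0, 0.728, 0.685, -0.001]
wrist_force: [-0.6, -0.8, -1.1]
opening: 0.073
grasp_force: 58.9
```

```bash
python3 - <<'E'
from h import *
np.set_printoptions(precision=4,suppress=True)
o=get_obs();c=calibration("wrist");print(o["eef_pos"],o["opening"],o["grasp_force"],o["wrist_force"])
print("pegmid",proj(c,np.array([.584,.193,.165])),proj(c,np.array([.547,.194,.176])))
im=camera("wrist");s=camera("scene");t=camera("top");cv2.imwrite("pics/s3.png",s);cv2.imwrite("pics/t3.png",t);cv2.imwrite("pics/w3.png",im)
out=np.zeros((600,800,3),np.uint8)
out[:300,:400]=cv2.resize(im,(400,300));out[:300,400:]=cv2.resize(s[150:270,270:430],(400,300),interpolation=3)
out[300:,:400]=cv2.resize(t[150:240,190:310],(400,300),interpolation=3)
out[300:,400:]=cv2.resize(im[240:420,300:540],(400,300),interpolation=3)
cv2.imwrite("pics/m3.png",out)
E
```

```text
[0.5032 0.1934 0.2233] 0.07312670058858341 58.892033100128174 [-0.5914 -0.7713 -1.1009]
pegmid [395.0973 222.2839] [344.3327 230.208 ]
```

View pics/m3.png

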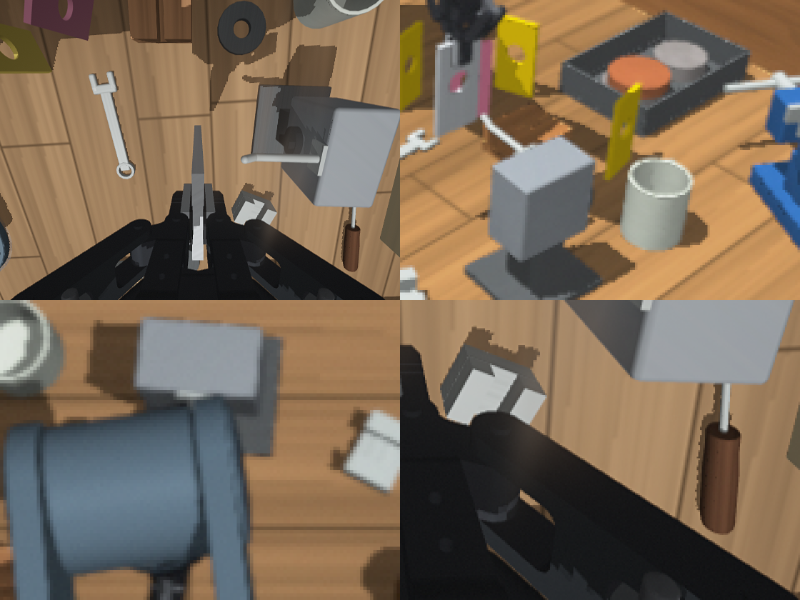

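Tag held upright; peg seen in the wrist view from tip (342,222) to root (445,221), scene hole and peg visible. Measuring the peg line.

```bash
python3 - <<'E'
from h import *
np.set_printoptions(precision=4,suppress=True)
c=calibration("wrist");im=cv2.imread("pics/w3.png")
for u in range(340,460,10):
    col=im[195:245,u].astype(int).min(1);print(u,"".join("#" if v>150 else "+" if v>115 else "." for v in col))
for u,v in((380,222),(440,221)):print(onz(c,u,v,.165))
print(onz(c,342,222,.172))
E
```

```text
340 .........................++######+................
350 ........................+++#####+.................
360 .....................++########...................
370 ......................+########+..................
380 ......................+########+..................
390 ......................++#######+..................
400 ......................++########..................
410 .......................+########..................
420 .......................++#######+.................
430 .......................++#######+.................
440 ........................+########.................
450 .......................+##########################
[0.5733 0.1971 0.165 ]
[0.6144 0.1955 0.165 ]
[0.5458 0.2014 0.172 ]
```

```bash
python3 - <<'E'
from h import *
s=calibration("scene")
print(proj(s,np.array([.5035,.194,.1993])),proj(s,np.array([.5035,.194,.1343])),"tip",proj(s,np.array([.546,.1985,.174])),proj(s,np.array([.582,.1966,.165])))
im=cv2.imread("pics/s3.png");cv2.imwrite("pics/s3c.png",cv2.resize(im[155:225,265:335],(700,600),interpolation=3))
E
```

```text
[292.35656829 182.35208227] [291.65641536 200.94798371] tip [303.31646951 195.50352539] [311.53096299 203.94921391]
```

View pics/s3c.png

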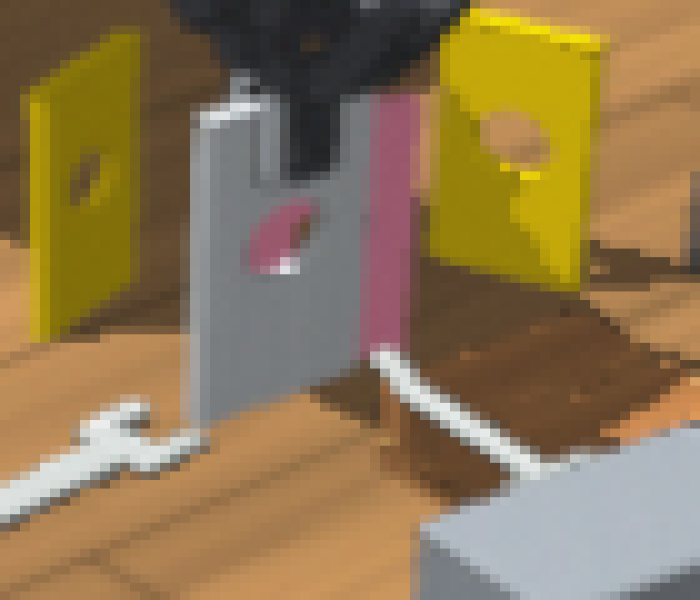

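Hole at scene (293,183) and peg tip (303,197), both within about 1 px of prediction. Inserting.

Emit:
servo_tool:
  commands: "0 0 0 7 0 15 0;0 0 0 0 0 16 0;0 0 0 0 0 0 0;0 0 0 0 20 0 0;0 0 0 0 10 0 0"

```text
time_s: 6.02
eef_pos: [0.5344, 0.2015, 0.1934]
eef_rot: [0.0, 0.727, 0.687, 0.0]
wrist_force: [-0.9, 0.0, -1.1]
opening: 0.071
grasp_force: 58.9
```

```bash
python3 - <<'E'
from h import *
np.set_printoptions(precision=4,suppress=True)
o=get_obs();print(o["eef_pos"],o["eef_rot"],o["wrist_force"])
im=camera("wrist");s=camera("scene");cv2.imwrite("pics/s4.png",s)
out=np.hstack([im[120:300,200:460].repeat(2,0).repeat(2,1)[:,:400],cv2.resize(s[155:225,265:335],(360,360),interpolation=3)])
cv2.imwrite("pics/m4.png",out)
E
```

```text
[0.5344 0.2015 0.1934] [0.0001 0.7269 0.6867 0.0001] [-0.8609  0.0085 -1.0781]
```

View pics/m4.png

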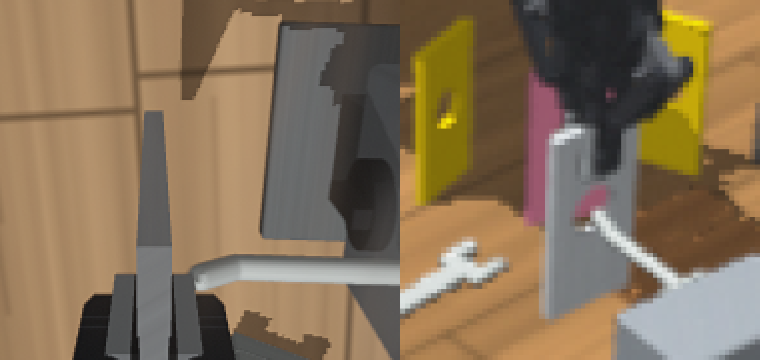

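Peg tip sits in front of the hole, scene crop (597,215), inside its outline. A 2 mm correction sideways and on.

Emit:
servo_tool:
  commands: "0 0 0 -2 0 0 0;0 0 0 0 8 0 0;0 0 0 0 8 0 0;0 0 0 0 8 0 0;0 0 0 0 0 0 0"

```text
time_s: 6.75
eef_pos: [0.5582, 0.1978, 0.1933]
eef_rot: [0.0, 0.727, 0.687, 0.0]
wrist_force: [0.6, -0.9, -1.4]
opening: 0.076
grasp_force: 58.9
```

Emit:
servo_tool:
  commands: "0 0 0 0 8 0 0;0 0 0 0 8 0 0;0 0 0 0 8 0 0;0 0 0 0 0 0 0;0 0 0 0 0 0 0"

```text
time_s: 7.38
eef_pos: [0.5813, 0.1966, 0.1931]
eef_rot: [-0.0, 0.727, 0.687, -0.0]
wrist_force: [-0.2, 0.5, -2.0]
opening: 0.074
grasp_force: 58.9
```

Emit:
servo_tool:
  commands: "0 0 0 0 0 5 0;0 0 0 0 0 5 0;0 0 0 0 0 3 0;0 0 0 0 0 0 0;0 0 0 0 0 0 0"

```text
time_s: 8.0
eef_pos: [0.5815, 0.1966, 0.1804]
eef_rot: [0.0, 0.727, 0.687, 0.0]
wrist_force: [-0.8, -0.0, -0.8]
opening: 0.073
grasp_force: 58.9
```

```bash
python3 - <<'E'
from h import *
o=get_obs();print(o["eef_pos"],o["wrist_force"])
im=camera("wrist");s=camera("scene")
out=np.hstack([im[120:300,200:460].repeat(2,0).repeat(2,1)[:,:400],cv2.resize(s[155:225,265:335],(360,360),interpolation=3)])
cv2.imwrite("pics/m5.png",out)
E
```

```text
[0.5815095  0.1966393  0.18040091] [-0.80546475 -0.04246725 -0.7712289 ]
```

View pics/m5.png

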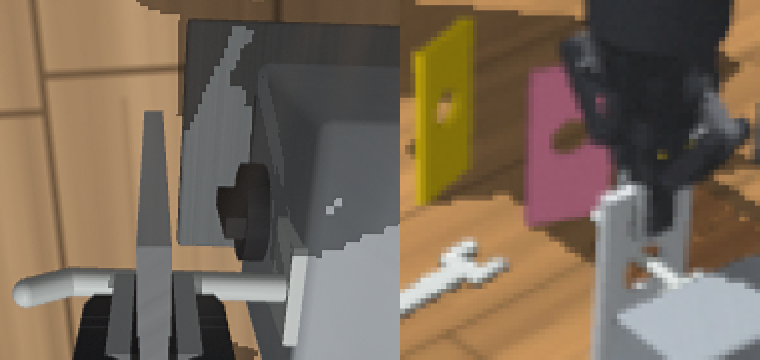

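Peg passes through the tag, its upturned end free on the near side (wrist crop 20,292). Lowering till contact, then a small opening.

Emit:
servo_tool:
  commands: "0 0 0 0 0 2 0;0 0 0 0 0 0 0;0 0 0 0 0 0 0"

```text
time_s: 8.48
eef_pos: [0.5814, 0.1966, 0.1783]
eef_rot: [-0.0, 0.727, 0.687, -0.0]
wrist_force: [0.5, -0.3, -2.1]
opening: 0.075
grasp_force: 58.9
```

Emit:
servo_tool:
  commands: "0 0 0 0 0 0.5 0;0 0 0 0 0 0 0;0 0 0 0 0 0 0"

```text
time_s: 8.85
eef_pos: [0.5815, 0.1966, 0.178]
eef_rot: [0.0, 0.727, 0.687, 0.0]
wrist_force: [-0.4, -0.4, -0.3]
opening: 0.071
grasp_force: 59.2
```

Emit:
servo_tool:
  commands: "0 0 0 0 0 0 0.35;0 0 0 0 0 0 0.35;0 0 0 0 0 0 0.35;0 0 0 0 0 0 0.35;0 0 0 0 0 0 0.35"

```text
time_s: 9.48
eef_pos: [0.5814, 0.1966, 0.1778]
eef_rot: [-0.0, 0.727, 0.687, 0.0]
wrist_force: [-0.2, 0.0, -0.7]
opening: 0.347
grasp_force: 0.0
```

Emit:
servo_tool:
  commands: "0 0 0 0 0 -8 0.35;0 0 0 0 0 -12 0.35;0 0 0 0 0 -20 0.35;0 0 0 0 0 -30 0.35;0 0 0 0 0 -30 0.35"

```text
time_s: 10.1
eef_pos: [0.5817, 0.1967, 0.2804]
eef_rot: [0.0, 0.727, 0.687, 0.001]
wrist_force: [0.9, -0.1, -0.1]
opening: 0.353
grasp_force: 0.0
```

```bash
python3 - <<'E'
from h import *
o=get_obs();print(o["eef_pos"],o["wrist_force"],o["q"])
im=camera("wrist");s=camera("scene")
a=im[60:420,100:500]
b=cv2.resize(s[155:225,265:335],(360,360),interpolation=3)
cv2.imwrite("pics/m6.png",np.hstack([a,b]))
E
```

```text
[0.58165654 0.19665396 0.28040169] [ 0.86201439 -0.11503729 -0.12239686] [ 1.32997923e-01  2.30005452e-01  1.44938594e+00 -4.40977547e-05
  1.46065641e+00  1.89940604e-01]
```

View pics/m6.png

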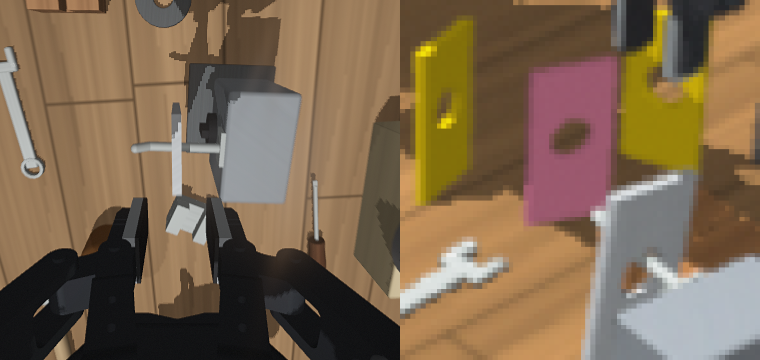

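The tag hangs on the peg, released and upright, with the peg end poking out in front. Now to above the guard bar.

Emit:
servo_tool:
  commands: "0 0 0 -40 -2 -15 0.6;0 0 0 -55 -4 -15 0.8;0 0 0 -55 -3 0 1;0 0 0 -55 -3 0 1;0 0 0 -55 -3 0 1"

```text
time_s: 10.82
eef_pos: [0.5511, -0.0637, 0.3081]
eef_rot: [0.0, 0.727, 0.687, 0.0]
wrist_force: [0.7, -0.8, -0.3]
opening: 1.003
grasp_force: 0.0
```

Emit:
servo_tool:
  commands: "0 0 0 -55 -3 0 1;0 0 0 -50 -3 0 1;0 0 0 -40 -3 0 1;0 0 0 0 0 0 1;0 0 0 0 0 0 1"

```text
time_s: 11.45
eef_pos: [0.5343, -0.206, 0.3077]
eef_rot: [-0.0, 0.727, 0.687, 0.0]
wrist_force: [0.0, -0.1, -0.4]
opening: 1.001
grasp_force: 0.0
```

```bash
python3 - <<'E'
from h import *
np.set_printoptions(precision=4,suppress=True)
o=get_obs();print(o["eef_pos"],o["eef_rot"],o["q"]);c=calibration("wrist")
L=np.array([.5365,-.165,.225]);R=np.array([.5335,-.249,.225]);a,b=proj(c,L),proj(c,R);print(a,b)
im=camera("wrist");cv2.imwrite("pics/w7.png",im)
u0=int((a[0]+b[0])/2)
for v in range(int(a[1])-25,min(420,int(b[1])+25),6):
    print(v,"".join("%x"%(x//16) for x in im[v,u0-60:u0+60:2].max(1)))
print(u0-60)
E
```

```text
[ 0.5343 -0.206   0.3077] [-0.0003  0.7271  0.6865  0.0002] [-0.5754  0.122   1.5197  0.0004  1.5004 -0.5181]
[277.1951 162.9727] [279.4072 265.9589]
137 9999999999999aaaa9aaa999a78555555555566666555555555555555555
143 9999999a999999aa99aaa999a87555555555566566555555556555555556
149 999999999999999a99aaa999a87a5555643333333ba99a99555555555556
155 999999aa9999999a9997554433333333333333355455555555569aa9aa99
161 9999999a9999999999986665533345533555554555455555555555555555
167 9999989a99999999999a6666466665538555559656aaaabbbaa987654555
173 9999999aa9999999999a6666456665548555559999a9aabbbbbbbbbbbbbb
179 99999999a99999999999666645666554655555599999aabbbbbbbbbbbbbb
185 99999899a99999999999766645666554555555599959aabbbbbbbbbbbbbb
191 99999999a9999999999996665566665436555559999ababbbabbbbbbbbbb
197 99899999999999999999a6666466665536555589999ababbbbbbbbbbabbb
203 9999998999999999999999aaa45666553a555599999abbbbbbbbbbbbabbb
209 999999999a999999999999aa9456665548955559999bbabbbbbbbbbbabbb
215 99989998999999999999999a9756665545a99558999babbbbbbbaabbabbb
221 99999998999999999999999aaa56665544aaaaaa345baabbabbbaabbaabb
227 9999899999a999999999999aaa466665438aaaa9444474444445679bbbbb
233 99998999899999999999999aaa45666553aaaaa344444444444444444444
239 999989998999999999999999aa55666553aaaa7234444444444444444444
245 99998899999a999999999999aa65666554aa233333556544444444444444
251 999888999889999999999999aaa566655423333aa9566777775444444444
257 999988899889a999999999a9aaa4566554236aaa64566777788888888999
263 999988899989a99999999999aaa45666545aaaaa64566777888889999999
269 9999888999899999999a99999aaaa56669aaaaaa55446777888888999999
275 99999888998999999999999a9aaaa96a99aaaaa799577447888889999999
281 99999888999999889999999a9aaaa96999aaaaa9c5466788874459999999
287 99999888999899988999a99aaaaaaa7997aaaaaaa5466777788999999744
218
```

```bash
python3 - <<'E'
from h import *
np.set_printoptions(precision=4,suppress=True)
o=get_obs();c=calibration("wrist")
for p in((274.5,161),(277,212),(279.5,265)):
    X=onz(c,*p,.226);print(X,rot(o).inv().apply(X-o["eef_pos"])*1000)
E
```

```text
[ 0.5348 -0.1628  0.226 ] [42.5951 -2.0766 81.8191]
[ 0.5344 -0.2018  0.226 ] [ 3.6803 -0.273  81.8016]
[ 0.5339 -0.2471  0.226 ] [-41.6585   1.7494  81.7812]
```

Emit:
servo_tool:
  commands: "0 0 -0.045 1 0 0 0.45;0 0 0 0 0 0 0.45;0 0 0 0 0 30 0.45;0 0 0 0 0 30 0.45;0 0 0 0 0 0 0.45"

```text
time_s: 12.12
eef_pos: [0.5332, -0.2037, 0.2453]
eef_rot: [-0.003, 0.711, 0.703, -0.001]
wrist_force: [-0.2, -1.1, 0.7]
opening: 0.452
grasp_force: 0.0
```

Emit:
servo_tool:
  commands: "0 0 0 0 0 15 0.45;0 0 0 0 0 15 0.45;0 0 0 0 0 8 0.45;0 0 0 0 0 0 0.45;0 0 0 0 0 0 0.45"

```text
time_s: 12.75
eef_pos: [0.5347, -0.2056, 0.2102]
eef_rot: [0.0, 0.711, 0.703, 0.0]
wrist_force: [-0.1, -0.0, 0.5]
opening: 0.447
grasp_force: 0.0
```

Emit:
servo_tool:
  commands: "0 0 0 0 0 0 0;0 0 0 0 0 0 0;0 0 0 0 0 0 0;0 0 0 0 0 0 0;0 0 0 0 0 0 0"

```text
time_s: 13.38
eef_pos: [0.5337, -0.2055, 0.2103]
eef_rot: [-0.0, 0.711, 0.703, -0.001]
wrist_force: [-5.9, 0.3, 3.1]
opening: 0.115
grasp_force: 58.5
```

Emit:
servo_tool:
  commands: "0 0 0 0 4.9 -7.2 0;0 0 0 0 4.9 -7.2 0;0 0 0 0 5.5 -6.8 0;0 0 0 0 5.5 -6.7 0;0 0 0 0 0 0 0"

```text
time_s: 14.0
eef_pos: [0.5532, -0.2055, 0.2378]
eef_rot: [-0.002, 0.711, 0.703, -0.002]
wrist_force: [-10.9, 0.1, 4.9]
opening: 0.114
grasp_force: 58.8
```

Emit:
servo_tool:
  commands: "0 0 0 0 12.2 -12.5 0;0 0 0 0 13.2 -11.4 0;0 0 0 0 14.1 -10.2 0;0 0 0 0 0 0 0;0 0 0 0 0 0 0"

```text
time_s: 14.62
eef_pos: [0.5932, -0.2056, 0.2745]
eef_rot: [-0.001, 0.711, 0.703, -0.001]
wrist_force: [-15.3, 4.3, 15.2]
opening: 0.111
grasp_force: 60.4
```

Emit:
servo_tool:
  commands: "0 0 0 0 15.0 -8.9 0;0 0 0 0 15.7 -7.6 0;0 0 0 0 0 0 0;0 0 0 0 0 0 0"

```text
time_s: 15.12
eef_pos: [0.625, -0.2058, 0.2917]
eef_rot: [0.0, 0.711, 0.703, -0.0]
wrist_force: [-9.9, 4.4, 14.1]
opening: 0.111
grasp_force: 62.6
```

```bash
python3 - <<'E'
from h import *
np.set_printoptions(precision=4,suppress=True)
o=get_obs();print(o["eef_pos"],o["eef_rot"],o["wrist_force"],o["torque"],o["opening"],o["grasp_force"])
c=calibration("wrist");X=o["eef_pos"]+[0,0,.019]
im=camera("wrist");s=camera("scene");cv2.imwrite("pics/w8.png",im);cv2.imwrite("pics/s8.png",s)
# dark bar end stems beside fingers: +y end of bar
for d in(.015,.025,.035,.042):
    p=proj(c,X+[0,d,0]);u,v=np.int32(p);print(d,p,"".join("%x"%(x//16) for x in im[v,u-40:u+40:2].max(1)))
E
```

```text
[ 0.625  -0.2058  0.2917] [ 0.0001  0.711   0.7032 -0.0001] [-9.8997  4.4443 14.0933] [0.7019 1.6796 0.2181] 0.11104214257151605 62.57076144218445
0.015 [277.568  264.0749] cccccccc555553333334433333255555bccccccc
0.025 [277.331  243.5915] ccccccccccccc63334444443335777777dcccccc
0.035 [277.0823 222.1054] ccccccccccccc33344444444335777777777777c
0.042 [276.9009 206.4284] ccccccccccccc633344444443337777777777777
```

Emit:
servo_tool:
  commands: "0 0 0 0 16.3 -7 0;0 0 0 0 16.7 -5.5 0;0 0 0 0 0 0 0;0 0 0 0 0 0 0;0 0 0 0 0 0 0"

```text
time_s: 15.85
eef_pos: [0.6583, -0.2059, 0.3036]
eef_rot: [0.0, 0.711, 0.703, 0.0]
wrist_force: [-7.5, 4.0, 11.2]
opening: 0.114
grasp_force: 60.9
```

```bash
python3 - <<'E'
from h import *
np.set_printoptions(precision=4,suppress=True)
o=get_obs();print(o["eef_pos"],o["wrist_force"],o["torque"],o["opening"],o["grasp_force"])
c=calibration("wrist");s=calibration("scene");X=o["eef_pos"]+[0,0,.019]
im=camera("wrist");sc=camera("scene");cv2.imwrite("pics/w9.png",im);cv2.imwrite("pics/s9.png",sc)
for d in(.025,.03,.035):
    p=proj(c,X+[0,d,0]);u,v=np.int32(p);print(d,p,"".join("%x"%(x//16) for x in im[v,u-40:u+40:2].max(1)))
for d in(-.035,-.02,.02,.035):  # bar in scene: columns of brightness, vertical scan
    p=proj(s,X+[0,d,0]);u,v=np.int32(p);print(d,p,v-15,"".join("%x"%(x//16) for x in sc[v-15:v+16,u].max(1)))
E
```

```text
[ 0.6583 -0.2059  0.3036] [-7.4937  4.0361 11.1923] [0.8109 1.2144 0.1551] 0.11382954072359433 60.859896540641785
0.025 [277.3831 243.5776] ddcccdddcdccc833344444433357777776caabba
0.03 [277.262  232.9627] ddccddddcdccc63344444444335777777bcaaabb
0.035 [277.1379 222.0885] ddccddddcbccc43344444443335777777776babb
-0.035 [182.1709 239.261 ] 224 cdddddddddcbabba87654479acccc83
-0.02 [188.9139 236.0565] 221 337cddddddcbaccb7765448bddeeeee
0.02 [206.2769 227.8051] 212 65554433333222222234436a9879bc9
0.035 [212.5662 224.8163] 209 bcb67876543332222334446bccb9844
```

```bash
python3 - <<'E'
from h import *
np.set_printoptions(precision=1,suppress=True)
s=calibration("scene");sc=cv2.imread("pics/s9.png").astype(int)
H=np.array([.7044,-.2045,.12])
for th in(40,45,50):
    f=np.radians(31.7+th);P=H+[-.2*np.cos(f),0,.2*np.sin(f)]
    print(th,P*1000,[proj(s,P+[0,d,0]) for d in(-.042,-.03,.03,.042)])
print("     "+"".join(str(u//10%10) for u in range(165,235)))
for v in range(206,262): print(v,"".join("R" if p[2]>p[0]+60 else "%x"%(p.max()//16) for p in sc[v,165:235]))
E
```

```text
40 [ 641.6 -204.5  309.9] [array([176.1, 241.2]), array([181.4, 238.7]), array([207. , 226.5]), array([211.9, 224.2])]
45 [ 658.4 -204.5  314.6] [array([180.2, 243.7]), array([185.6, 241.1]), array([211.4, 228.7]), array([216.4, 226.3])]
50 [ 675.5 -204.5  317.9] [array([184.6, 246.9]), array([190. , 244.2]), array([216.1, 231.5]), array([221.1, 229.1])]
     6666677777777778888888888999999999900000000001111111111222222222233333
206 78RRRRRRRRRRRR333333222222222222233332456776RRRRRRRRRRRRRRRRRRRRRRRRRR
207 RRRRRRRRRRRRRR533333222222222222233222477778RRRRRRRRRRRRRRRRRRRRRRRRRR
208 RRRRRRRRRRRRRR7333332222222222222222224677778RRRRRRRRRRRRRRRRRRRRRRRRR
209 RRRRRRRRRRRRRRR533332222222222222222224577777RRRRRRRRRRRRRRRRRRRRRRRRR
210 RRRRRRRRRRRRRRR5333322222222222222222245677778RRRRRRRRRRRRRRRRRRRRRRRR
211 RRRRRRRRRRRRRRR73333222222222222222222356777778RRRRRRRRRRRRRRRRRRRRRRR
212 RRRRRRRRRRRRRRRR533332222222222222222235567777867547RRRRRRRRRRRRRRRRRR
213 RRRRRRRRRRRRRRRR7333322233222222222222355567778754447RRRRRRRRRRRRRRRRR
214 RRRRRRRRRRRRRRRRR433322233322222222222355567788875434RRRRRRRRRR
[... 2832 characters left out ...]
777778RRRRRRRRRRRRRRRRRRR
253 RRRRRRRRRRaa753358abbddeeeeeeeeeeeeeeeec877777777779RRRRRRRRRRRRRRRRRR
254 RRRRRRRRRRba753333444adeeeeeeeeeeeeeeeeea777777777779RRRRRRRRRRRRRRRRR
255 RRRRRRRRRRa9753333335ceeeeeeeeeeeeeeedda7777777777778RRRRRRRRRRRRRRRRR
256 RRRRRRRRRR99854334444bdeeeeeeeeeeeedda7777777777787777RRRRRRRRRRRRRRRR
257 RRRRRRRRRR789766677766adeeeeeeeeeda77777777777777777787RRRRRRRRRRRRRRR
258 RRRRRRR876679aaaaaaa879bdeeeeeeeda7777777799987877778877RRRRRRRRRRRRRR
259 RRRRR87666669aaaaaaa87987cdededda777777799dec998888888877RRRRRRRRRRRRR
260 RRR8776666RRRaaaabaaa878777caca777777779dedddacb988888887RRRRRRRRRRRRR
261 R8876666RRRRRbaaabaaa877777777777777789ddddddddddb88888877RRRRRRRRRRRR
```

The bar in the scene image runs from about (181,244) to (217,226), against (180,244)–(216,226) predicted for 45°. So the guard is open as asked. Checking that it is steady.

Emit:
servo_tool:
  commands: "0 0 0 0 0 0 0;0 0 0 0 0 0 0;0 0 0 0 0 0 0;0 0 0 0 0 0 0;0 0 0 0 0 0 0"

```text
time_s: 16.58
eef_pos: [0.6582, -0.2059, 0.3036]
eef_rot: [0.0, 0.711, 0.703, 0.0]
wrist_force: [-6.4, 4.0, 11.1]
opening: 0.112
grasp_force: 60.9
```

```bash
python3 - <<'E'
from h import *
o=get_obs();a=cv2.imread("pics/s9.png").astype(int);b=camera("scene").astype(int);m=cv2.imread("pics/s8.png").astype(int)
print(o["eef_pos"],o["wrist_force"],o["grasp_force"],"guard change",abs(a-b)[200:300,150:240].mean(),"tag change",abs(b-m)[155:225,265:335].mean())
E
```

```text
[ 0.65820891 -0.20585536  0.30358238] [-6.36712672  4.03746997 11.053175  ] 60.85317671298981 guard change 0.8856296296296297 tag change 2.5106802721088437
```

```bash
python3 - <<'E'
from h import *
b=camera("scene").astype(int);b2=camera("scene").astype(int);m=cv2.imread("pics/s8.png").astype(int);n=cv2.imread("pics/s9.png").astype(int)
f=lambda x,y:abs(x-y).max(2)[155:225,265:335]
print(f(b,b2).mean(),f(b,n).mean(),f(m,n).mean())
d=f(b,m)
for r in range(0,70,2):print(r+155,"".join("#" if x>40 else "+" if x>15 else "." for x in d[r]),"".join("%x"%(x//16) for x in b[r+155,265:335].max(1)))
E
```

```text
1.0097959183673468 0.9993877551020408 3.763265306122449
155 ............................................+++....................... ccccccccccccccccccccccccccbbbbbbbbbbbccccbbabdddcccccccccccccccccccccc
157 ............................................++####+................... ccccccccccccccccccccccbbbbbbbbbbcccccbaaabbbcbddefffedddcccccccbbbbbbc
159 ............................................+########+................ cccccccccbb999bccbbbbbbbbbbcccccbbaabbbcccccccccccccccdefffedcbbbccccc
161 ............................................+##########............... cccccccba98889bcbbbbbbbcccccbaaabbccccccccccccccccccccccccb9acdccccccc
163 ............................................+##########+.............. ccccbb98888889bccccccccbbaabbbcccccccccccccccccccccccccccccbbccccccccb
165 .............................................++##########............. ccba9888888889ccccbbaabbbccccccccccccbbbbcccbbcccccccccccccabcccbbaaaa
167 ..................................................++######............ cbaa9888888889bbabbbccccccccbbbaaaa999999abba999aacccccccccabbaaaabbba
169 +.................
[... 3365 characters left out ...]
............................................. a765555555555555545555555555555555559ba88899bccccccccccccccccccccccccc
217 ###................................................................... ab8555555555544555555555555555556666ab98879ccccccccccccccccccccccccccc
219 ###................................................................... bc8555555445555555555555555556666667aa8888888bcccccccccccccccccccccccc
221 ####...............................#.................................. bbb855455544555555555555566666666667aa888888888accccccccccccccccccbb97
223 ###+...............................#+................................. a98655555555544555555666666666666667a9888888888889bcccccccccccba976666
```

Only the arm's shadow changed; the tag still hangs on the peg and the guard is steady.

```bash
python3 -c "
from bench import *
print(hand_in())"
```

```text
the job is handed in; nothing more can be done
None
```

I handed the job in at about 17 s: the aluminium tag hangs released on the peg, and the gripper is holding the guard bar steady at about 45 degrees (within about 1 degree by the scene camera).

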